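Shut the label printer and hold its feed key

TASK

A new roll has just gone into the label printer and its cover still stands open: press the cover down until the catch clicks and keeps it shut with your hand off it. Then run the labels through by pressing the blue feed key right down and keeping it down: finish while still holding it, firmly but without leaning hard on it. Do not press the grey power key, never force the cover, and leave the other things on the desk where they are.

Things in the scene. Friction and masses are not known exactly. Their poses are not given: they have to be found in the camera images.
- printer: White desktop label printer, 215 mm deep (x), 130 mm wide (y), 142 mm high when shut. It does not slide on the desk; place and yaw (up to 0.35 rad) differ each time. Origin: centre of its underside; x from its front (nearest the robot) to its rear, y to the left seen from the robot, z up. Its front 66 mm is a flat deck 105 mm above the desk with two keys; behind is the roll bay under the cover.
- cover (a joint): Opening of the charcoal cover, rad: 0 shut on its stop, 1.0 wide open; starts at 0.75 to 1.0. Hinged at the rear, its front edge swings up and back. Stiff and sprung: let go below about 0.5 it rises again. It takes 1 to 4 N at the front; over the last 0.12 rad a sprung catch resists (about 9 N at the front edge, more nearer the hinge), snaps in and then holds it, reading 0 to 0.03. Never over 60 N.
- cover_hinge (a point): Mid-width point on the cover's hinge line, at x +98 mm, z 100 mm in the printer's frame. Its axes turn with the cover: along the printer's axes when shut.
- cover_front (a point): Mid-width point on the cover's outer (upper) face, 13 mm behind its front edge: a good place to press. At opening q it lies, in the printer's frame, at x = 98 - 128 cos q + 42 sin q, z = 100 + 128 sin q + 42 cos q mm (shut: x -30, z 142). Its z axis is the outward normal of that face. The cover is a hollow shell 130 mm wide, 150 mm long.
- feed_key (a joint): Travel of the blue feed key, m: 0 up, 0.005 right down on its stop. Its spring takes 1.5 N to start moving and 6.5 N at full travel; it feeds only in the last millimetre and springs back up when let go. Over 30 N is leaning too hard.
- feed_top (a point): Centre of the top of the blue oblong feed key (26 mm along the printer's x, 22 mm along y), on the deck at x -80, y -30 mm in the printer's frame (on the right seen from the robot). Up, its top is 113 mm above the desk, 8 mm proud of the deck; it moves straight down 5 mm. The shut cover's front edge is 37 mm behind it and its top 29 mm higher.
- power_key (a joint): Travel of the round grey power key, m: 0 up, 0.005 right down; same spring as the feed key. Not to be pressed.
- power_top (a point): Centre of the top of the round grey power key (20 mm across), on the same deck at x -80 mm, y +32 mm in the printer's frame, 110 mm above the desk: 62 mm to the left of the feed key.
- spare_roll: Spare roll of white labels, 72 mm across, 62 mm high, standing on end beside the printer's right side (24 to 44 mm between them). Origin: centre of its underside. Leave alone.
- empty_core: Empty cardboard core, a tube 31 mm across and 62 mm high standing on end 25 to 55 mm off the printer's left side. Origin: centre of its underside. Leave alone.
- abacus: Wooden abacus lying flat, 122 mm (x) by 260 mm (y), 22 mm high, on the left of the desk. Origin: centre of its underside. Leave alone.
- cup: Green ceramic cup, 80 mm across, 88 mm high, to the left or right of the robot's working space. Origin: centre of its underside. Leave alone.
- paperweight: Clear acrylic dome paperweight, 76 mm across, 35 mm high, on the side opposite the cup. Origin: centre of its underside. Leave alone.
- stapler: Red desk stapler, 140 mm by 36 mm, 54 mm high, on the right. Origin: centre of its underside. Leave alone.

How it is judged:
On the way, in this order (a step that is already met when the one before it is completed fails the run):
1. the cover is shut and stays shut on its catch with the robot off it (value of joint cover below 0.04 rad and contact force between each of the arm, the fingers and cover below 0.3 N), for 0.3 s.
2. with the cover shut, the feed key is pressed down by the robot and kept down (all of step 1 and value of joint feed_key above 0.004 m and contact force between the fingers and feed_key above 2 N), for 0.5 s.
At the end, for the whole second after the job is handed in: The robot's fingers still hold the blue feed key down (at least 4 of its 5 mm, with 2 to 30 N), the cover is shut on its catch (under 0.04 rad) with the robot off it, the power key is up (under 1.5 mm) and the other things stand within 30 mm of where they were (all of step 2 and contact force between the fingers and feed_key below 30 N and value of joint power_key below 0.0015 m and distance of each of spare_roll, empty_core, abacus, cup, paperweight, stapler from where it was at the start of the episode below 0.03 m and angle between each of spare_roll, empty_core, abacus, cup, paperweight, stapler's own z axis and vertical below 0.2 rad); the arm keeps its last pose, push and grip.
It fails at once if the power key is pressed (value of joint power_key above 0.002 m).
It fails at once if the feed key is leaned on with more than 40 N (contact force between the fingers and feed_key above 40 N).
It fails at once if the cover is forced with more than 60 N (contact force between any of the fingers, the arm and cover above 60 N).
It fails at once if one of the other things on the desk is pushed 30 mm away or tipped over (distance of any of spare_roll, empty_core, abacus, cup, paperweight, stapler from where it was at the start of the episode above 0.03 m or angle between any of spare_roll, empty_core, abacus, cup, paperweight, stapler's own z axis and vertical above 0.3 rad).
It also fails if it takes over 43 s, if anything falls off the work surface, if the arm or the gripper's body presses on something with over 40 N, if the wrist force passes 120 N, or if a joint passes its speed limit or range.

ROBOT

A 7-joint arm with a two-finger parallel gripper is mounted at the origin on the work surface. World frame = base frame: x ahead of the robot, y to its left, z up, the work surface at z = 0. Lengths are in m, angles in rad, forces in N, time in s.
With the tool pointing down it reaches from about 0.35 to 0.9 m from the base axis. Payload 8.1 kg.
Tool frame: the origin (TCP) lies at the very end of the fingers, on their centre line; the grasp point (between the pads) lies 19 mm behind it (grasp_offset is the distance from the TCP to the grasp point, in m); z points along the fingers, y is the line along which they close (so a half turn about z gives the same grasp; the last joint's range is limited). The gripper opens to 92 mm and grips with 3 to 60 N. Pads are 19 mm wide; open, the fingers measure 130 mm over their backs; the gripper's body (75 mm by 190 mm) begins 47 mm behind the grasp point.
Start: joints at [1.053, 0.434, 0.025, 1.573, -0.012, 1.134, -0.075], TCP at [0.252, -0.572, 0.227] pointing down, gripper open.
Joint ranges: [-2.62, 2.62], [-0.44, 2.09], [-1.27, 1.32], [0.08, 2.57], [-1.32, 4.46], [0.12, 2], [-2.74, 2.74]. Speed limits (rad/s): [2.22, 2.22, 3.01, 3.01, 3.14, 3.14, 3.14].

INTERFACE

Orientations are given as a rotation vector (axis times angle).
In Python, from cell import observe, get_image, camera_params, sign_off, silhouettes, grasp_offset gives the robot as it stands. The module is installed in compiled form; this text tells all that it offers.
- The arm moves only by the tool jog_arm, never from a script. Its argument "motion" is a list that holds one entry, the list of rows, each a list of 7 numbers: the shift along the tool's x, y, z in m, then the turn, a rotation vector about the tool's x, y, z in rad, then the closure, from -1 (fully open) to 1 (shut), so that 0 is half open. In form: [[[dx, dy, dz, wx, wy, wz, hand], ...]]. A call has 1 to 10 rows; each row is the pose to reach, as a shift and turn from the pose commanded when the call began, along the tool's axes at that moment; what a row does not reach only later rows make up. A row lasts 1/12 s, in which the tool goes at most 41.7 mm and 7.16 degrees, less where a joint would pass 70% of its speed; a pose out of reach is approached as far as the arm can. A call with a gripper value outside its range is refused whole. The fingers move at their own pace and stop on an object; "force" is the grip in N (left out, the last holds). Time passes only in rows, so rows that repeat a pose let the fingers close. It gives the time, the measured TCP pose, the force, the opening and the grip force at its end, in the units of the state.
- observe(): the state, without advancing time (a new reading comes with each control period).
- get_image(name): name is "side" or "top" or "wrist"; returns the picture (400x640x3 uint8, red, green, blue); there is no depth.
- camera_params(name): a dict with "vertical_fov" (degrees; the focal length in pixels is half the picture's height over the tangent of half this angle, whatever the lens; pixels are square), "cx", "cy" (the principal point, pixels), "dist_coeffs" ([k1, k2, p1, p2, k3] as OpenCV has them; the pictures are not rectified), "T" (4x4, takes a point from camera to world coordinates). Camera axes: x right, y down, z forward; pixel columns grow to the right and rows downward; lengths in m; the calibration is good to about 2 mm. A picture is of the moment at which its call begins: read the wrist's pose just before it. camera_params takes no time and is no camera call; for the wrist camera it gives the pose at the moment of the call.
- sign_off(): hands the job in; it is judged then, once.
Trained networks look in the newest picture that a camera, given by its name, has taken for a name from the list of things; names that differ only in an ending like _2 or _b are one class to them, and where a whole thing is asked for, a point or a joint stands for the part that bears it (a point fixed in the world has none). Each returns a list of dicts, best first, with "p" (0 to 1); they miss things now and then, are a little off and sometimes report something else, mostly with a low value. They report only what shows in the picture. A call takes as long as a camera call.
- silhouettes(query, camera): "mask" (400x640 bool, what is visible of it) and "pixel" ([column, row] in pixels, amid what is visible of it).
The state is a dict: "clock": time; "joints": joint angles; "dq": joint speeds; "joint_efforts": joint torques, N m; "position": TCP position; "ee_rot": TCP orientation; "force": force on the tool from outside, world axes, zero at the start; "ft_torque": the same for the moment, N m; "width": opening from 0.0 (shut) to 1.0 (fully open); "gripper_force": force on a finger pad.
Only numpy, scipy, OpenCV 4.12 (cv2) and the standard library are available. Lean on these libraries where they do the work, as an engineer would, in place of code of your own. Each camera call takes 0.05 s, during which the arm holds its last target. There are 200 camera calls.

## Working session

There is one attempt and no reset: what is moved stays moved. The work goes in short steps, Python scripts to look and compute and a tool call to move; the robot and the scene stay as the last step left them, time stands still between calls to the robot, and variables do not carry over. Pictures are saved under pics/ and viewed, at most 10 in all, crops included, and the job is handed in when it is done.

Besides the shell and the picture viewer there is one more tool, called after ">>>" as name([rows], argument=value, ...), one row to a line, values as JSON. jog_arm: Moves the arm, as the interface text tells. Its arguments: {"type":"object","properties":{"motion":{"type":"array"},"force":{"type":"number"}},"required":["motion"]}

```bash
mkdir -p pics; cat > h.py <<'E'
import numpy as np, cv2
from cell import *
def K(c):
    f=200/np.tan(np.radians(c["vertical_fov"])/2); return np.array([[f,0,c["cx"]],[0,f,c["cy"]],[0,0,1.]])
def ray(name,px):
    c=camera_params(name);u=cv2.undistortPoints(np.array([[px]],float),K(c),np.array(c["dist_coeffs"],float))[0,0]
    T=np.array(c["T"]);return T[:3,3],T[:3,:3]@np.array([u[0],u[1],1])
def atz(name,px,z):
    o,d=ray(name,px);return o+d*(z-o[2])/d[2]
def proj(name,P):
    c=camera_params(name);T=np.linalg.inv(np.array(c["T"]));P=np.atleast_2d(P)
    return cv2.projectPoints(P@T[:3,:3].T+T[:3,3],np.zeros(3),np.zeros(3),K(c),np.array(c["dist_coeffs"],float))[0][:,0]
E
python3 - <<'E'
from h import *
for n in("top","side"):
    im=get_image(n);cv2.imwrite(f"pics/{n}0.png",im[:,:,::-1])
    print(n,np.round(camera_params(n)["T"],3).tolist())
    for q,z in(("feed_top",.113),("power_top",.110),("feed_key",.113),("cover_front",.2),("printer",.1),("spare_roll",.062),("empty_core",.062),("cup",.088)):
        for r in silhouettes(q,n)[:2]:
            print(q,round(r["p"],2),np.round(r["pixel"]),r["mask"].sum(),np.round(atz(n,r["pixel"],z),3))
s=observe();print(s)
E
```

```text
top [[-0.002, -0.99, 0.14, 0.266], [-1.0, 0.003, 0.006, 0.039], [-0.007, -0.14, -0.99, 1.836], [0.0, 0.0, 0.0, 1.0]]
feed_top 0.47 [310. 187.] 20 [0.564 0.076 0.113]
feed_top 0.28 [295. 150.] 1077 [0.705 0.132 0.113]
power_top 0.58 [271. 164.] 63 [0.652 0.221 0.11 ]
feed_key 0.59 [308. 189.] 19 [0.556 0.081 0.113]
cover_front 0.6 [294. 150.] 1088 [0.685 0.13  0.2  ]
printer 0.84 [295. 166.] 2331 [0.648 0.131 0.1  ]
printer 0.21 [297. 152.] 1091 [0.703 0.123 0.1  ]
spare_roll 0.69 [330. 154.] 278 [ 0.701 -0.001  0.062]
empty_core 0.4 [267. 165.] 67 [0.659 0.241 0.062]
cup 0.68 [236. 254.] 355 [0.317 0.354 0.088]
side [[-0.887, -0.245, 0.392, 0.075], [-0.462, 0.512, -0.724, 0.851], [-0.023, -0.823, -0.568, 0.761], [0.0, 0.0, 0.0, 1.0]]
feed_top 0.57 [302. 203.] 40 [0.547 0.092 0.113]
feed_top 0.34 [240. 241.] 206 [0.607 0.31  0.113]
cover_front 0.78 [250. 185.] 1042 [0.658 0.182 0.2  ]
printer 0.59 [268. 212.] 4514 [0.625 0.159 0.1  ]
spare_roll 0.48 [278. 191.] 162 [0.692 0.004 0.062]
spare_roll 0.45 [327. 308.] 1401 [0.327 0.364 0.062]
empty_core 0.71 [240. 243.] 216 [0.646 0.275 0.062]
cup 0.63 [324. 309.] 1410 [0.322 0.385 0.088]
cup 0.58 [279. 189.] 168 [0.673 0.027 0.088]
{'clock': 0.9, 'joints': array([ 1.0534138 ,  0.43452178,  0.02501388,  1.57322271, -0.01161538,
        1.13395409, -0.07510414]), 'dq': array([-1.40606522e-03, -2.79428167e-04, -2.76394837e-06,  5.56802548e-04,
        6.02658921e-04, -2.55316353e-05,  1.52275613e-05]), 'joint_efforts': array([ 9.36249444e-05, -6.67638373e+01,  9.84546058e-01, -3.14813411e+01,
       -6.06962456e-02,  3.28767824e-02, -1.40453238e-05]), 'position': array([ 0.25184898, -0.57202981,  0.22671965]), 'ee_rot': array([3.07426948e+00, 6.46703715e-01, 1.03135002e-05]), 'force': array([0.17290446, 0.11698722, 0.07387347]), 'ft_torque': array([ 0.01288271,  0.00728502, -0.00991095]), 'gripper_force': 0.0, 'width': 0.9976770181550325}
```

```bash
python3 - <<'E'
import cv2,numpy as np
a=cv2.imread("pics/side0.png")[130:270,190:350];b=cv2.imread("pics/top0.png")[115:215,240:350]
a=cv2.resize(a,(640,560)[:2],interpolation=2)
cv2.imwrite("pics/c1.png",a)
cv2.imwrite("pics/c2.png",cv2.resize(b,None,fx=5,fy=5,interpolation=2))
E
```

```text
(no output)
```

View pics/c1.png

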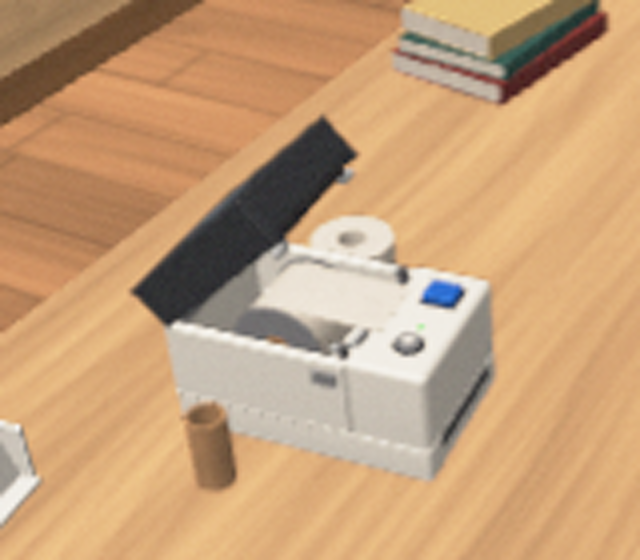

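View pics/c2.png

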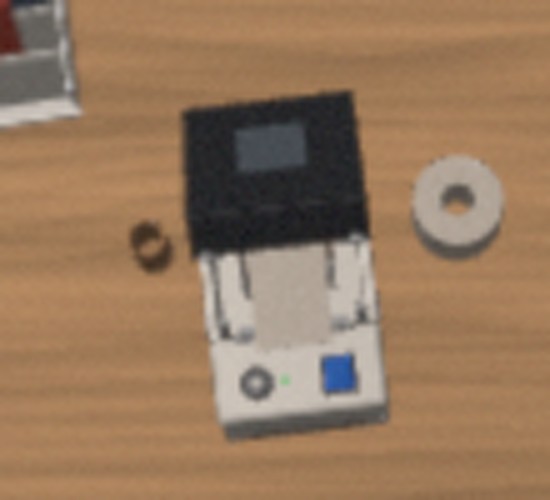

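The side view shows the cover open, with the blue key at px (300.5,203) and the grey key at (292,216). In the top view, blue is at (307.6,189.6) and grey at (291.4,191.4). The core stands on the left and the roll on the right.

```bash
cat >> h.py <<'E'
def W(p,P):
    c,s=np.cos(p[2]),np.sin(p[2]);P=np.atleast_2d(P);return np.c_[p[0]+c*P[:,0]-s*P[:,1],p[1]+s*P[:,0]+c*P[:,1],P[:,2]]
def cov(q,y=0):return [.098-.128*np.cos(q)+.042*np.sin(q),y,.1+.128*np.sin(q)+.042*np.cos(q)]
def edge(q,y):return [.098-.141*np.cos(q)+.042*np.sin(q),y,.1+.141*np.sin(q)+.042*np.cos(q)]
E
python3 - <<'E'
from h import *
from scipy.optimize import least_squares
F=[-.08,-.03,.113];P=[-.08,.032,.11]
print(atz("top",[307.6,189.6],.113),atz("top",[291.4,191.4],.11),atz("side",[300.5,203.3],.113),atz("side",[292,215.8],.11))
obs={"side":[[300.5,203.3],[292,215.8]],"top":[[307.6,189.6],[291.4,191.4]]}
E={"side":[[190+323/4,130+117/4]],"top":[[240+182/5,115+110/5],[240+352/5,115+92/5]]}
EY={"side":[-.065],"top":[.065,-.065]}
def res(p):
    r=[]
    for n in obs:
        r.append(proj(n,W(p,[F,P]))-obs[n])
        r.append(proj(n,W(p,[edge(p[3],y) for y in EY[n]]))-E[n])
    return np.concatenate(r).ravel()
s=least_squares(res,[.65,.12,.1,.9],loss="soft_l1");p=s.x
print(p,np.round(res(p),1))
print("feed",W(p,F),"cover",W(p,cov(p[3])),"edge",W(p,edge(p[3],0)),"yaw",p[2])
E
```

```text
[0.55383847 0.08355991 0.113     ] [0.54771193 0.1443788  0.11      ] [0.54937897 0.09354064 0.113     ] [0.54317584 0.15371199 0.11      ]
[0.62977134 0.1216374  0.06995536 1.24594966] [  0.5  -1.5  -0.3  -1.5 -18.3 -11.8  -0.7   0.5  -1.   -0.   -0.8   0.5
   2.    1.4]
feed [[0.55206396 0.08611891 0.113     ]] cover [[0.72648467 0.12841407 0.23471042]] edge [[0.7223457  0.12812406 0.24703052]] yaw 0.06995535705208279
```

```bash
python3 - <<'E'
from h import *
from scipy.optimize import least_squares
F=[-.08,-.03,.113];P=[-.08,.032,.11]
obs={"side":[[300.5,203.3],[292,215.8]],"top":[[307.6,189.6],[291.4,191.4]]}
E={"side":[[190+323/4,130+117/4],[190+240/4,130+195/4]],"top":[[240+190/5,115+215/5],[240+365/5,115+203/5]]}
EY={"side":[-.065,.065],"top":[.065,-.065]}
def res(p):
    r=[]
    for n in obs:
        r.append(proj(n,W(p,[F,P]))-obs[n])
        r.append(proj(n,W(p,[edge(p[3],y) for y in EY[n]]))-E[n])
    return np.concatenate(r).ravel()
s=least_squares(res,[.65,.12,.1,.9],loss="soft_l1");p=s.x
print(p,np.round(res(p),1))
print("feed",W(p,F),"cover",W(p,cov(p[3])),"edge",W(p,edge(p[3],0)),"yaw",p[2])
np.save("p.npy",p)
for q in (.8,.6,.4,.2,.12,0):print(q,W(p,cov(q)).round(3))
from scipy.spatial.transform import Rotation as R
print(R.from_rotvec(observe()["ee_rot"]).as_matrix().round(3))
for n,v in(("side",8),("top",5)):
    im=cv2.imread(f"pics/{n}0.png")
E
```

```text
[0.6300569  0.12321786 0.09586394 0.7490122 ] [ 0.2 -1.7 -0.1 -1.6  1.4 -1.7 -0.2  0.6 -0.6  0.1 -0.8  0.1 -1.3  0.4
  0.3 -0.8]
feed [[0.55329573 0.08569823 0.113     ]] cover [[0.66276219 0.12636276 0.2179164 ]] edge [[0.6532852  0.12545146 0.22676831]] yaw 0.09586393797820816
0.8 [[0.669 0.127 0.221]]
0.6 [[0.646 0.125 0.207]]
0.4 [[0.627 0.123 0.189]]
0.2 [[0.611 0.121 0.167]]
0.12 [[0.606 0.121 0.157]]
0 [[0.6   0.12  0.142]]
[[ 0.915  0.403  0.   ]
 [ 0.403 -0.915 -0.   ]
 [-0.     0.    -1.   ]]
```

>>> jog_arm([
  [[0,0,-0.04,0,0,0.1,1],[0,0,-0.08,0,0,0.2,1],[0.03,-0.02,-0.1,0,0,0.319,1],[0.06,-0.045,-0.1,0,0,0.319,1],[0.09,-0.066,-0.1,0,0,0.319,1],[0.12,-0.088,-0.1,0,0,0.319,1],[0.15,-0.11,-0.1,0,0,0.319,1],[0.18,-0.132,-0.1,0,0,0.319,1],[0.21,-0.154,-0.1,0,0,0.319,1],[0.24,-0.176,-0.1,0,0,0.319,1]],
])

```text
clock: 1.73
position: [0.4012, -0.3126, 0.327]
ee_rot: [3.137, 0.15, 0.001]
force: [0.5, -0.0, 0.1]
width: 0.326
gripper_force: 0.0
```

>>> jog_arm([
  [[0.295,-0.412,0,0,0,0,1],[0.295,-0.412,0,0,0,0,1],[0.295,-0.412,0,0,0,0,1],[0.295,-0.412,0,0,0,0,1],[0.295,-0.412,0,0,0,0,1],[0.295,-0.412,0,0,0,0,1],[0.295,-0.412,0,0,0,0,1],[0.295,-0.412,0,0,0,0,1],[0.295,-0.412,0,0,0,0,1],[0.295,-0.412,0,0,0,0,1]],
])

```text
clock: 2.57
position: [0.6104, 0.048, 0.3269]
ee_rot: [3.138, 0.15, 0.001]
force: [0.5, -0.4, 0.3]
width: -0.0
gripper_force: 0.0
```

```bash
python3 - <<'E'
from h import *
im=get_image("wrist");cv2.imwrite("pics/w0.png",im[:,:,::-1])
p=np.load("p.npy");print(observe()["position"])
pts=W(p,[[-.08,-.03,.113],[-.08,.032,.11],edge(p[3],.065),edge(p[3],-.065),[-.1075,.065,.105],[-.1075,-.065,.105]])
print(proj("wrist",pts).round())
for q in("feed_top","power_top"):
    for r in silhouettes(q,"wrist")[:1]:print(q,r["p"],r["pixel"],r["mask"].sum(),atz("wrist",r["pixel"],.113))
E
```

```text
[0.61247008 0.05788328 0.32597904]
[[295. 218.]
 [241. 216.]
 [153. 138.]
 [327. 139.]
 [216. 236.]
 [325. 237.]]
feed_top 0.88 [285.4, 211.7] 431 [0.55746237 0.09312711 0.113     ]
power_top 0.76 [231.5, 214.3] 256 [0.54724272 0.14969745 0.113     ]
```

View pics/w0.png

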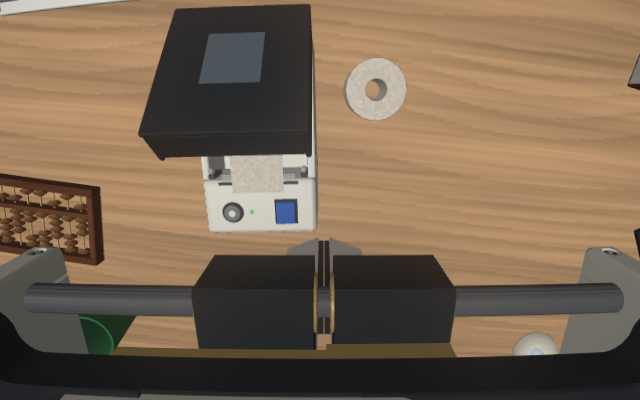

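The wrist view shows the blue key at (286,211), the grey key at (232,212) and the cover front edge at about row 135. The arm was still settling, so I'll retake it with numbers only.

```bash
python3 - <<'E'
from h import *
from scipy.optimize import least_squares
p=np.load("p.npy");get_image("wrist");get_image("wrist")
o={}
for q in("feed_top","power_top"):
    r=silhouettes(q,"wrist")[0];o[q]=r["pixel"];print(q,r["p"],r["pixel"],atz("wrist",r["pixel"],.113 if q[0]=="f" else .11))
print(proj("wrist",W(p,[[-.08,-.03,.113],[-.08,.032,.11],edge(p[3],.065),edge(p[3],-.065)])).round())
s=observe();print(s["position"],s["clock"])
E
```

```text
feed_top 0.88 [282.8, 212.1] [0.55549419 0.08581978 0.113     ]
power_top 0.65 [232.4, 215.1] [0.54527391 0.14336584 0.11      ]
[[282. 214.]
 [229. 213.]
 [134. 134.]
 [308. 133.]]
[0.60947958 0.04459576 0.32684367] 2.9167
```

>>> jog_arm([
  [[0.025,-0.026,0,0,0,0,1],[0.05,-0.052,0.01,0,0,0,1],[0.073,-0.076,0.02,0,0,0,1],[0.073,-0.076,0.045,0,0,0,1],[0.073,-0.076,0.065,0,0,0,1],[0.073,-0.076,0.077,0,0,0,1],[0.073,-0.076,0.077,0,0,0,1],[0.073,-0.076,0.077,0,0,0,1],[0.073,-0.076,0.077,0,0,0,1]],
])

```text
clock: 3.67
position: [0.6757, 0.128, 0.2516]
ee_rot: [-3.138, -0.148, -0.004]
force: [0.2, -0.2, 0.4]
width: 0.005
gripper_force: 0.0
```

```bash
python3 - <<'E'
from h import *
p=np.load("p.npy");s=observe();d=s["position"]-[p[0],p[1],0];c,sn=np.cos(p[2]),np.sin(p[2])
t=np.array([c*d[0]+sn*d[1],-sn*d[0]+c*d[1],d[2]]);print(t,s["position"],s["force"])
for q in(.75,.65,.55,.45,.35,.25,.18,.12,.06,0,-.04):
    k=np.array(cov(q))+[.008,0,0];print(q,(k[0]-t[0]).round(3),(t[2]-k[2]).round(3))
E
```

```text
[0.04590621 0.00039056 0.25158292] [0.67571495 0.12800064 0.25158292] [ 0.22865407 -0.17539417  0.41690286]
0.75 -0.005 0.034
0.65 -0.016 0.041
0.55 -0.027 0.049
0.45 -0.037 0.058
0.35 -0.046 0.068
0.25 -0.054 0.079
0.18 -0.058 0.087
0.12 -0.062 0.095
0.06 -0.065 0.102
0 -0.068 0.11
-0.04 -0.069 0.115
```

>>> jog_arm([
  [[-0.003,0,0.02,0,0,0,1],[-0.005,0,0.034,0,0,0,1],[-0.01,0,0.038,0,0,0,1],[-0.016,0,0.042,0,0,0,1],[-0.021,0,0.046,0,0,0,1],[-0.027,0,0.05,0,0,0,1],[-0.032,0,0.054,0,0,0,1],[-0.037,0,0.059,0,0,0,1],[-0.042,0,0.064,0,0,0,1],[-0.046,0,0.069,0,0,0,1]],
])

```text
clock: 4.5
position: [0.6288, 0.1244, 0.1805]
ee_rot: [3.138, 0.15, 0.001]
force: [2.0, 0.1, 0.6]
width: 0.009
gripper_force: 0.8
```

>>> jog_arm([
  [[-0.004,0,0.006,0,0,0,1],[-0.008,0,0.011,0,0,0,1],[-0.011,0,0.016,0,0,0,1],[-0.013,0,0.021,0,0,0,1],[-0.016,0,0.026,0,0,0,1]],
])

```text
clock: 4.92
position: [0.6144, 0.123, 0.1556]
ee_rot: [-3.138, -0.15, -0.004]
force: [-2.8, -4.2, 42.5]
width: 0.006
gripper_force: 21.1
```

```bash
python3 - <<'E'
from h import *
s=observe();print(s["force"],s["ft_torque"],s["position"],s["gripper_force"])
im=get_image("side");cv2.imwrite("pics/s1.png",cv2.resize(im[110:270,190:370,::-1],None,fx=3.6,fy=3.6,interpolation=2))
s=observe();print(s["force"],s["ft_torque"],s["position"],s["gripper_force"])
E
```

```text
[-2.80088179 -4.18269793 42.48134321] [-0.92497446  0.87213682 -0.0147746 ] [0.61438705 0.12297246 0.15559901] 21.060033375397325
[-1.27708138 -2.58868088 17.03221071] [-0.43291579  0.45788225  0.02223098] [0.61445366 0.12298395 0.156108  ] 7.528574807220139
```

View pics/s1.png

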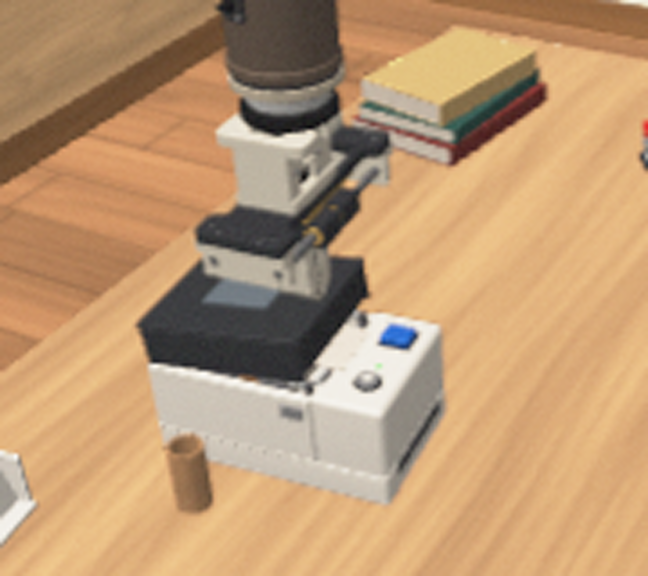

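The picture shows the finger on the cover's front part and the cover nearly shut, at about 0.12 rad. The peak force came from moving fast onto the catch and has settled to 17 N, so I'll go on slowly.

>>> jog_arm([
  [[0,0,0.001,0,0,0,1],[-0.001,0,0.002,0,0,0,1],[-0.001,0,0.003,0,0,0,1],[-0.001,0,0.004,0,0,0,1]],
])

```text
clock: 5.3
position: [0.6135, 0.1229, 0.1537]
ee_rot: [-3.138, -0.15, -0.006]
force: [-4.5, -2.3, 15.2]
width: 0.003
gripper_force: 7.1
```

>>> jog_arm([
  [[0,0,0.001,0,0,0,1],[-0.001,0,0.002,0,0,0,1],[-0.001,0,0.003,0,0,0,1],[-0.002,0,0.004,0,0,0,1],[-0.002,0,0.005,0,0,0,1]],
])

```text
clock: 5.72
position: [0.61, 0.1224, 0.1454]
ee_rot: [3.138, 0.15, -0.001]
force: [-1.6, -1.4, 2.6]
width: 0.003
gripper_force: 1.0
```

>>> jog_arm([
  [[0,0,0.001,0,0,0,1],[0,0,0.002,0,0,0,1],[0,0,0.003,0,0,0,1],[0,0,0.003,0,0,0,1]],
])

```text
clock: 6.05
position: [0.6099, 0.1227, 0.1423]
ee_rot: [3.138, 0.151, -0.002]
force: [-1.3, 0.8, 1.8]
width: 0.004
gripper_force: 0.9
```

>>> jog_arm([
  [[0,0,0.001,0,0,0,1],[0,0,0.002,0,0,0,1],[0,0,0.002,0,0,0,1]],
])

```text
clock: 6.3
position: [0.6099, 0.1227, 0.141]
ee_rot: [3.138, 0.151, -0.001]
force: [-6.8, -1.0, 9.1]
width: 0.005
gripper_force: 4.4
```

>>> jog_arm([
  [[0,0,-0.01,0,0,0,1],[0,0,-0.03,0,0,0,1],[0,0,-0.06,0,0,0,1],[-0.02,0.01,-0.08,0,0,0,1],[-0.04,0.02,-0.09,0,0,0,1],[-0.06,0.03,-0.09,0,0,0,1],[-0.06,0.03,-0.09,0,0,0,1],[-0.06,0.03,-0.09,0,0,0,1],[-0.06,0.03,-0.09,0,0,0,1]],
])

```text
clock: 7.05
position: [0.5542, 0.0873, 0.2311]
ee_rot: [-3.138, -0.15, -0.002]
force: [-0.1, 0.1, 0.0]
width: 0.005
gripper_force: 0.0
```

```bash
python3 - <<'E'
from h import *
get_image("side");im=get_image("side");s=observe();print(s["position"],s["force"])
cv2.imwrite("pics/s2.png",cv2.resize(im[110:270,190:370,::-1],None,fx=3.6,fy=3.6,interpolation=2))
a=[]
for n in("side","wrist","top"):
    get_image(n)
    for q,z in(("feed_top",.113),("power_top",.11)):
        for r in silhouettes(q,n)[:1]:print(n,q,round(r["p"],2),np.round(r["pixel"]),r["mask"].sum(),atz(n,r["pixel"],z).round(4))
E
```

```text
[0.55420856 0.08762566 0.23057584] [ 0.58944345  0.04915656 -0.09923836]
side feed_top 0.51 [300. 203.] 48 [0.5502 0.0934 0.113 ]
side power_top 0.5 [263. 201.] 1786 [0.6598 0.1294 0.11  ]
wrist feed_top 0.92 [325. 188.] 845 [0.5584 0.0866 0.113 ]
wrist power_top 0.67 [250. 192.] 447 [0.5476 0.1481 0.11  ]
top feed_top 0.61 [289. 189.] 301 [0.5567 0.1521 0.113 ]
top power_top 0.27 [332. 159.] 275 [ 0.6703 -0.0075  0.11  ]
```

View pics/s2.png

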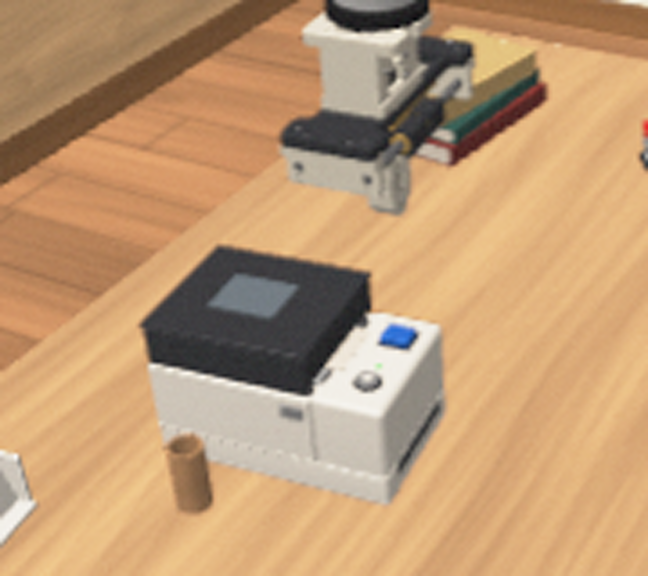

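The picture shows the cover flush and shut with the hand off it, and the blue key at (398,335) in the crop. The tip is above the key to within about 3 mm, so I'll lower it.

>>> jog_arm([
  [[0,0,0.03,0,0,0,1],[0,0,0.06,0,0,0,1],[0,0,0.085,0,0,0,1],[0,0,0.1,0,0,0,1],[0,0,0.108,0,0,0,1],[0,0,0.112,0,0,0,1],[0,0,0.114,0,0,0,1],[0,0,0.114,0,0,0,1]],
])

```text
clock: 8.27
position: [0.554, 0.0872, 0.1173]
ee_rot: [-3.138, -0.15, -0.001]
force: [1.1, -0.3, 0.1]
width: 0.006
gripper_force: 0.0
```

>>> jog_arm([
  [[0,0,0.001,0,0,0,1],[0,0,0.002,0,0,0,1],[0,0,0.003,0,0,0,1],[0,0,0.004,0,0,0,1],[0,0,0.005,0,0,0,1],[0,0,0.006,0,0,0,1],[0,0,0.007,0,0,0,1],[0,0,0.007,0,0,0,1]],
])

```text
clock: 8.93
position: [0.5538, 0.087, 0.1099]
ee_rot: [-3.138, -0.15, -0.001]
force: [0.1, 0.6, 4.9]
width: 0.008
gripper_force: 2.4
```

>>> jog_arm([
  [[0,0,0.001,0,0,0,1],[0,0,0.002,0,0,0,1],[0,0,0.0025,0,0,0,1],[0,0,0.0025,0,0,0,1],[0,0,0.0025,0,0,0,1]],
])

```text
clock: 9.35
position: [0.5539, 0.087, 0.1082]
ee_rot: [3.138, 0.15, 0.002]
force: [-2.2, -1.4, 12.8]
width: 0.007
gripper_force: 6.4
```

>>> jog_arm([
  [[0,0,0,0,0,0,1],[0,0,0,0,0,0,1],[0,0,0,0,0,0,1],[0,0,0,0,0,0,1],[0,0,0,0,0,0,1],[0,0,0,0,0,0,1],[0,0,0,0,0,0,1],[0,0,0,0,0,0,1],[0,0,0,0,0,0,1],[0,0,0,0,0,0,1]],
])

```text
clock: 10.18
position: [0.5539, 0.087, 0.1082]
ee_rot: [3.138, 0.15, 0.002]
force: [-2.1, -1.5, 12.9]
width: 0.006
gripper_force: 6.4
```

```bash
python3 - <<'E'
from h import *
im=get_image("side");s=observe();print(s["position"],s["force"],s["clock"])
cv2.imwrite("pics/s3.png",cv2.resize(im[110:270,190:370,::-1],None,fx=3.6,fy=3.6,interpolation=2))
E
```

```text
[0.55388656 0.08702796 0.10822843] [-2.06425438 -0.34662414 12.69392476] 10.2333
```

View pics/s3.png

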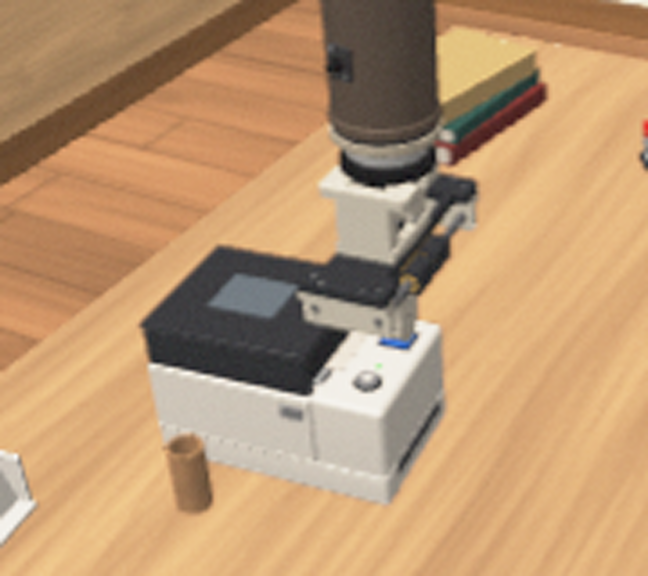

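The picture shows the finger on the blue key at (398,335), the cover shut and the grey key free. The force is a steady 12.8 N at the stop.

```bash
python3 -c "
from cell import *
print(sign_off())"
```

```text
the job is handed in; nothing more can be done
None
```

I pressed the cover down until it caught, and it stayed shut with the hand off it. I handed the job in with the blue feed key held right down on its stop at about 13 N; I have not seen the judge's result.

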